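# Trip-test the bench gas shut-off and refit its button guard

## Task

Do the weekly trip test of the bench gas shut-off: press its test button so that the ball lever drops all the way down, then lift the lever back up until it latches and stays up by itself. Finish by turning the bent guard strap and setting it across the button with both of its ends lying flat in the two notched plates, the lever still latched. Leave the brown bottle and the timer where they are.

Things in the scene. Friction and masses are not known exactly. Their poses are not given: they have to be found in the camera images.
- gas_shutoff: Bench gas shut-off, fixed: grey base plate 152x124 mm, brass gas line with two hose tails, white box 60x76 mm with its top 112 mm up. Origin on the worktop. Its -x points the way the lever points (roughly to the robot), y along the gas line, z up. Lever pivot at (-25,0,105) mm, button axis at x 33, y 0. Two steel plates beside the button (y -52..-46 and 46..52 mm) have the guard's notches.
- shutoff_lever (a joint): Ball lever, rad: about 0 = up and latched (rests at 0.01 to 0.03; 32 deg above level, knob 166 mm up), 1.0 = dropped (25 deg below level, knob 56 mm up), -0.1 = upper stop. Falls by weight and a light spring unless latched; 3 to 6 N at the knob lift it. From about 0.6 rad up it pushes the latch aside; it catches when lifted a little past 0, towards the stop. Let go earlier, it falls again.
- lever_knob (a point): Centre of the black ball knob, 32 mm diameter, at the end of the lever (steel rod 11 mm thick), 115 mm from the pivot. It moves on an arc in the unit's upright x-z plane.
- test_button (a joint): Travel of the test button, m: 0 = out, grows as it is pressed straight down, 0.009 = bottom stop. The lever is released after 6 to 7 mm. The spring takes 2 N at first and 4.5 N at the stop, plus 1 to 2 N of latch friction; it springs out again when let go.
- button_top (a point): Middle of the top face of the test button: round metal button, 26 mm diameter, on top of the white box; face 127 mm above the worktop when out.
- guard_bridge (a point): Centre of the loose guard's bridge: flat steel strap 24 mm wide, 4 mm thick, 0.15 kg, bent to a hat shape 136 mm long, 34 mm high. The bridge (86 mm long) runs along this point's y, 30 to 34 mm above the underside of the two flat end tabs (25 mm long); x across the strap, z up. Starts standing on its tabs on the worktop, this point 32 mm up. Half a turn leaves it the same.
- guard_seat (a point): Where guard_bridge comes when seated, over the button, 154 mm up (25 mm gap to the button). This point's y is the line through both notches, along which the bridge must run. Notches: open at the top, floor 122 mm above the worktop, 28 mm wide, 9 mm deep, then flared lips up to 141 mm; the guard has 2 mm play each way along x, 3 mm along y.
- fixative: Brown bottle with white cap, 48 mm diameter, 85 mm tall, behind the work; bystander, leave it standing where it is. Origin at the centre of its underside.
- microscope: Bench microscope, fixed, to the right of the work: an obstacle that fills x 0.35 to 0.70, y -0.20 to 0.06 m; its eyepieces, higher up, overhang towards the robot.
- lab_timer: Small white timer lying flat in front of the work, 72x66x21 mm; bystander, leave it where it is. Origin at the centre of its underside.
Things that resemble listed ones, but are neither listed nor needed, are in the scene too. There is more than one size of the part that bears guard_bridge; the job needs the larger.

How it is judged:
By the outcome, as a careful person would: the job done as asked, in the order asked, and still so for the second after the job is handed in, with the robot touching nothing.
It also fails if it takes over 70 s, if anything falls off the work surface, if the arm or the gripper's body presses on something with over 40 N, if the wrist force passes 120 N, or if a joint passes its speed limit or range.

## Robot

A 6-joint arm with a two-finger parallel gripper is mounted at the origin on a cart in front of the work surface, level with it; the furniture and walls round the work are solid. World frame = base frame: x ahead of the robot, y to its left, z up, the work surface at z = 0. Lengths are in m, angles in rad, forces in N, time in s.
With the tool pointing down it reaches from about 0.275 to 0.85 m from the base axis. Payload 5.2 kg.
Tool frame: the origin (TCP) lies midway between the tips of the shut fingers; the grasp point (between the pads) lies bot.pinch_z behind it (bot.pinch_z is the distance from the TCP to the grasp point, in m); z points along the fingers, y is the line along which they close (so a half turn about z gives the same grasp; the last joint's range is limited). The gripper opens to 85 mm and grips with 20 to 120 N. Pads are 22 mm wide; open, the fingers measure 114 mm over their backs; the gripper's body (76 mm by 85 mm) begins 54 mm behind the grasp point. The pads swing forward as they close: fully open they stand 13 mm farther back than shut.
Start: joints at [-1.33, 0.259, 1.535, -0, 1.348, -0.203], TCP at [0.236, -0.497, 0.231] pointing down, gripper open.
Joint ranges: [-3.14, 3.14], [-0.91, 2.08], [0.19, 2.58], [-1.22, 4.36], [0.22, 2.71], [-3.12, 3.12]. Speed limits (rad/s): [2.57, 2.57, 3.14, 3.14, 3.14, 3.14].

## Interface

Orientations are given as a unit quaternion [w, x, y, z].
In Python, from rig import bot gives the robot as it stands.
- The arm moves only by the shell command python3 -m handwheel 'ROWS' [FORCE]. ROWS is JSON, a list that holds one entry, the list of rows, each a list of 7 numbers: the opening, from 0 (shut) to 1 (fully open), then the shift along the world's x, y, z in mm, then the turn, a rotation vector about the world's x, y, z in degrees. In form: [[[hand, x, y, z, rx, ry, rz], ...]]. A call has 1 to 8 rows; each row is the pose to reach, as a shift and turn from the pose commanded when the call began; what a row does not reach only later rows make up. A row lasts 1/12 s, in which the tool goes at most 41.7 mm and 7.16 degrees, less where a joint would pass 70% of its speed; a pose out of reach is approached as far as the arm can. A call with a gripper value outside its range is refused whole. The fingers move at their own pace and stop on an object; FORCE is the grip in N (left out, the last holds). Time passes only in rows, so rows that repeat a pose let the fingers close. It gives the time, the measured TCP pose, the force, the opening and the grip force at its end, in the units of the state.
- bot.get_obs(): the state, without advancing time (a new reading comes with each control period).
- bot.snapshot(name): name is "side" or "top"; returns a dict with "pixels" (480x640x3 uint8, blue, green, red), "range_z" (480x640 float32, m along the optical axis (not along the pixel's ray), 0 where there is no reading), "fx", "fy", "cx", "cy" (pixels), "k1" (the pictures are not rectified: a ray, as slopes to the right and down, at radius r is drawn at 1 + k1 r^2 times it, then the intrinsics apply), "R" (3x3) and "t" (3): a world point X has camera coordinates R X + t. Camera axes: x right, y down, z forward; pixel columns grow to the right and rows downward; lengths in m; the calibration is good to about 2 mm. A picture is of the moment at which its call begins.
- bot.hand_in(): hands the job in; it is judged then, once.
The state is a dict: "clock": time; "q": joint angles; "qd": joint speeds; "joint_efforts": joint torques, N m; "tool_pos": TCP position; "tool_rot": TCP orientation; "contact_force": force on the tool from outside, world axes, zero at the start; "ft_torque": the same for the moment, N m; "gripper_width": finger opening in m; "grasp_force": force on a finger pad.
Only numpy, scipy, OpenCV 4.12 (cv2) and the standard library are available. Lean on these libraries where they do the work, as an engineer would, in place of code of your own. Each camera call takes 0.05 s, during which the arm holds its last target. There are 200 camera calls.

## Working session

There is one attempt and no reset: what is moved stays moved. The work goes in short steps, Python scripts to look and compute and a shell command to move; the robot and the scene stay as the last step left them, time stands still between calls to the robot, and variables do not carry over. Pictures are saved under pics/ and viewed, at most 10 in all, crops included, and the job is handed in when it is done.

```bash
ls; mkdir -p pics
cat > h.py <<'E'
import numpy as np, cv2
from rig import bot
def snap(n):
    s=bot.snapshot(n); return s
def world(s,u,v,z=None,depth=None):
    K=np.array([[s['fx'],0,s['cx']],[0,s['fy'],s['cy']],[0,0,1.]])
    p=cv2.undistortPoints(np.array([[[u,v]]],float),K,np.array([s['k1'],0,0,0.])).ravel()
    d=np.array([p[0],p[1],1.]); R=np.array(s['R']);t=np.array(s['t']); c=-R.T@t; w=R.T@d
    k=depth if depth is not None else (z-c[2])/w[2]
    return c+k*w
def cloud(s):
    K=np.array([[s['fx'],0,s['cx']],[0,s['fy'],s['cy']],[0,0,1.]])
    g=np.stack(np.meshgrid(np.arange(640.),np.arange(480.)),-1).reshape(-1,1,2)
    p=cv2.undistortPoints(g,K,np.array([s['k1'],0,0,0.])).reshape(-1,2)
    z=s['range_z'].reshape(-1,1); P=np.hstack([p,np.ones((len(p),1))])*z
    W=(P-np.array(s['t']))@np.array(s['R']); W[z[:,0]==0]=np.nan
    return W.reshape(480,640,3)
E
python3 - <<'E'
from h import *
import pickle
for n in('top','side'):
    s=snap(n); cv2.imwrite(f'pics/{n}0.png',s['pixels']); pickle.dump(s,open(f'{n}0.pkl','wb'))
    print(n,-np.array(s['R']).T@s['t'],s['R'],s['fx'])
o=bot.get_obs();print(o['clock'],o['tool_pos'],o['tool_rot'],bot.pinch_z)
E
```

```text
pics
top [0.36085713 0.08165951 1.21307604] [[-2.61419034e-03 -9.99911824e-01  1.30196385e-02]
 [-9.87491743e-01  5.28733730e-04 -1.57669837e-01]
 [ 1.57649050e-01 -1.32689645e-02 -9.87406052e-01]] 500.2147885972143
side [ 0.84851617 -0.31412815  1.03769577] [[ 0.7946682   0.60702802 -0.00440911]
 [ 0.53050716 -0.69798757 -0.48101508]
 [-0.29506714  0.37990833 -0.87670123]] 462.9651958647956
0.1 [ 0.23607147 -0.49623573  0.2305384 ] [-8.35821385e-04  9.75479368e-01  2.20089309e-01 -1.12824320e-05] 0.0187
```

View pics/top0.png

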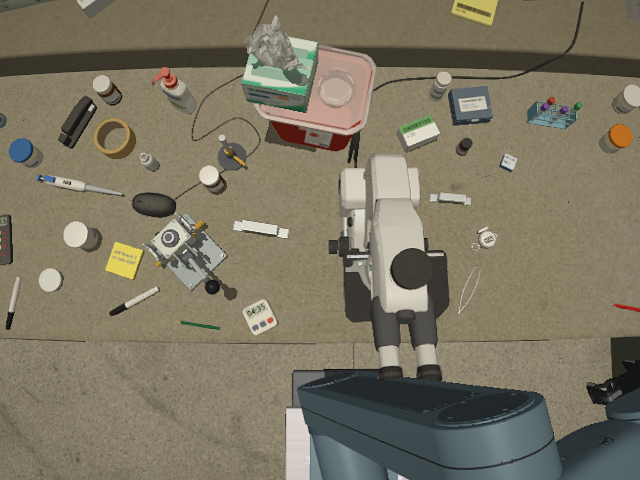

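View pics/side0.png

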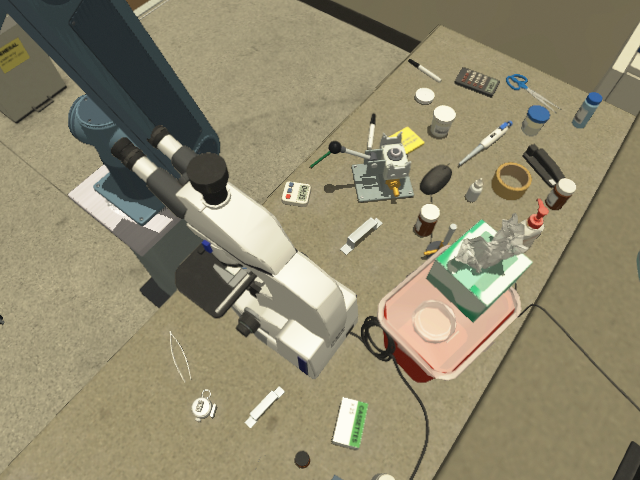

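The top view shows the shut-off at (185,250), with the button at (170,238) and the knob at (212,286). There are two straps, a larger one at (261,229) and a smaller one at (450,198). The timer is at (260,317) and the bottle at (211,180).

Run:
```python
from h import *
import pickle
s=pickle.load(open('top0.pkl','rb')); W=cloud(s); img=s['pixels']
a=cv2.resize(img[190:310,125:305],None,fx=4.4,fy=4.4,interpolation=cv2.INTER_CUBIC); cv2.imwrite('pics/c1.png',a)
def rect(x0,x1,y0,y1,zlo,zhi):
    sub=W[y0:y1,x0:x1]; m=(sub[...,2]>zlo)&(sub[...,2]<zhi); p=sub[m]
    r=cv2.minAreaRect(p[:,:2].astype(np.float32)); return len(p),r,np.median(p,0)
for nm,b in(('big',(228,296,212,246)),('small',(425,476,185,210))):
    print(nm,'bridge',rect(*b,.024,.042)); print(nm,'all',rect(*b,.0012 if 0 else .003,.05))
print('btn',world(s,170,238,.127),W[238,170]); print('knob',world(s,212,286,.166),W[286,212])
print('timer',world(s,260,317,.02),'fix',world(s,211,177,.085))
gray=cv2.cvtColor(img,6)
t=pickle.load(open('side0.pkl','rb')); b=cv2.resize(t['pixels'][125:260,320:450],None,fx=4.4,fy=4.4,interpolation=cv2.INTER_CUBIC); cv2.imwrite('pics/c2.png',b)
V=cloud(t)
for w in(W,V):
    m=(abs(w[...,2]-.127)<.004)&(np.hypot(w[...,0]-world(s,170,238,.127)[0],w[...,1]-world(s,170,238,.127)[1])<.02); print('btn',m.sum(),w[m].mean(0))
    k=world(s,212,286,.166); m=(w[...,2]>.14)&(np.hypot(w[...,0]-k[0],w[...,1]-k[1])<.03); print('knob',m.sum(),w[m].mean(0),w[m].max(0),w[m].min(0))
```

```text
big bridge (353, ((0.5771088600158691, 0.22429028153419495), (0.08477483689785004, 0.024405281990766525), 80.65812683105469), array([0.57703626, 0.22362294, 0.03447508]))
big all (746, ((0.5790151953697205, 0.2212718427181244), (0.1657806932926178, 0.08274377882480621), 89.95751953125), array([0.57688772, 0.22124924, 0.0086963 ]))
small bridge (174, ((0.6551909446716309, -0.24842393398284912), (0.06645243614912033, 0.019001271575689316), 85.17805480957031), array([ 0.65528555, -0.24875567,  0.02714528]))
small all (420, ((0.659221887588501, -0.2502439022064209), (0.06280268728733063, 0.12950076162815094), 0.43919694423675537), array([ 0.65392188, -0.24552297,  0.00885323]))
btn [0.5355245  0.41068681 0.127     ] [0.53513761 0.40995802 0.12940564]
knob [0.42718928 0.30476637 0.166     ] [0.426352   0.30195021 0.17921668]
timer [0.36338076 0.21961399 0.02      ] fix [0.68700752 0.3330516  0.085     ]
btn 91 [0.53735575 0.41441358 0.12717861]
knob 223 [0.42730323 0.30641201 0.17192723] [0.44945819 0.32987384 0.18298346] [0.41012209 0.28981411 0.15069934]
btn 71 [0.53756881 0.41158067 0.12692708]
knob 175 [0.43205712 0.30145283 0.1681986 ] [0.45114027 0.32403733 0.18251109] [0.41038627 0.28528403 0.14682859]
```

View pics/c1.png

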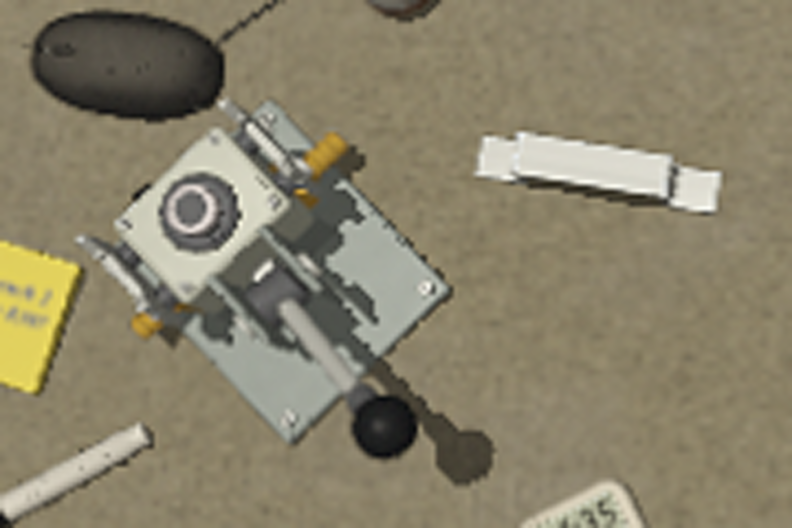

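View pics/c2.png

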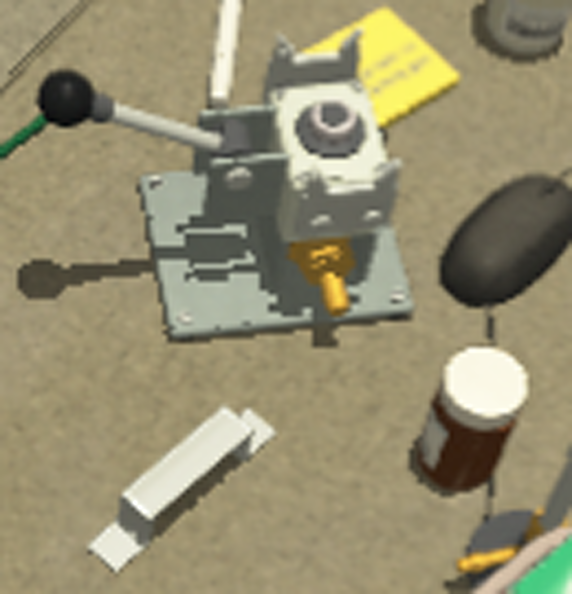

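The crops confirm two notched plates either side of the button, the lever up, and the larger guard clear of everything. Next I'll refine the unit's yaw and get the microscope height for the route.

Run:
```python
from h import *
import pickle
s=pickle.load(open('top0.pkl','rb')); W=cloud(s);t=pickle.load(open('side0.pkl','rb'));V=cloud(t)
for n,w,b in(('top',W,(330,450,140,385)),('side',V,(110,360,120,380))):
    p=w[b[2]:b[3],b[0]:b[1]].reshape(-1,3); p=p[(p[:,1]>-.25)&(p[:,1]<.1)&(p[:,0]>.12)&(p[:,2]>.1)&(p[:,0]<.75)]
    for z in(.1,.2,.3,.35,.4,.45):
        q=p[p[:,2]>z]
        if len(q): print(n,z,len(q),q.min(0).round(3),q.max(0).round(3))
B=world(s,168.2,237.3,.127); 
print('B',B,'knob',world(s,212.3,287,.166))
c=lambda u,v,z:world(s,125+u/4.4,190+v/4.4,z)
# yaw from base plate corners (plate top ~6mm) and knob
A,D,E=c(292,441,.006),c(450,290,.006),c(270,100,.006)
f=lambda d:np.degrees(np.arctan2(d[1],d[0]))
print('yaw base',f(E-D),f(A-D)-90,np.linalg.norm(E-D),np.linalg.norm(A-D))
k=world(s,212.3,287,.166); print('yaw lever',f(B-k),np.linalg.norm((B-k)[:2]))
# lips of plates: points 125..143 high near button, off axis
for n,w in(('top',W),('side',V)):
    d=w[...,:2]-np.array([.537,.413]); 
    y=np.radians(44); lx=d@[np.cos(y),np.sin(y)]; ly=d@[-np.sin(y),np.cos(y)]
    for sg in(1,-1):
        m=(w[...,2]>.116)&(w[...,2]<.146)&(abs(sg*ly-.049)<.012)&(abs(lx)<.035)
        print(n,sg,m.sum(),'lx',lx[m].min(),lx[m].max(),'ly',np.median(ly[m]), 'mid',w[m].mean(0))
```

```text
top 0.1 18112 [ 0.243 -0.194  0.1  ] [0.75  0.061 0.579]
top 0.2 12789 [ 0.243 -0.129  0.2  ] [0.692 0.061 0.579]
top 0.3 10677 [ 0.244 -0.115  0.3  ] [0.616 0.061 0.579]
top 0.35 9183 [ 0.25  -0.115  0.35 ] [0.541 0.035 0.579]
top 0.4 2944 [ 0.256 -0.114  0.4  ] [0.466 0.009 0.579]
top 0.45 1688 [ 0.262 -0.092  0.45 ] [ 0.466 -0.018  0.579]
side 0.1 24423 [ 0.12  -0.196  0.1  ] [0.702 0.1   0.471]
side 0.2 17468 [ 0.12  -0.132  0.2  ] [0.698 0.1   0.471]
side 0.3 12622 [ 0.196 -0.12   0.3  ] [0.61  0.099 0.471]
side 0.35 9518 [ 0.197 -0.119  0.35 ] [0.538 0.054 0.471]
side 0.4 3358 [ 0.205 -0.119  0.4  ] [0.466 0.003 0.471]
side 0.45 1271 [ 0.233 -0.095  0.45 ] [ 0.466 -0.033  0.471]
B [0.53710041 0.41484404 0.127     ] knob [0.42509427 0.30407304 0.166     ]
yaw base 44.41186321459746 44.36955364958811 0.15085879814031544 0.11989167564854904
yaw lever 44.682341589910685 0.15752964968505218
top 1 91 lx -0.026744150647609807 0.026873998958047547 ly 0.04957151719285903 mid [0.50261799 0.44912443 0.1270297 ]
top -1 80 lx -0.025014033351945426 0.029127499286898822 ly -0.04844004741781591 mid [0.57319344 0.3805293  0.12839965]
side 1 101 lx -0.02842836285383269 0.02836739166753568 ly 0.04760205063864133 mid [0.50349849 0.44705058 0.12594875]
side -1 109 lx -0.026937888497117448 0.027568889781766914 ly -0.051270387302602416 mid [0.57262059 0.37685519 0.12580549]
```

```bash
python3 -m handwheel '[[[0,0,0,41,0,0,0],[0,0,0,82,0,0,0],[0,0,0,123,0,0,0],[0,0,0,164,0,0,0],[0,0,0,205,0,0,0],[0,0,0,246,0,0,0],[0,0,0,287,0,0,0],[0,0,0,325,0,0,0]]]' 40
```

```text
clock: 0.77
tool_pos: [0.236, -0.496, 0.5586]
tool_rot: [0.0, 0.975, 0.22, 0.0]
contact_force: [0.4, -0.9, 0.7]
gripper_width: 0.0001
grasp_force: 0.0
```

```bash
python3 -m handwheel '[[[0,16,36,5,0,0,0],[0,32,72,10,0,0,0],[0,48,108,15,0,0,0],[0,60,146,15,0,0,0],[0,72,184,15,0,0,0],[0,84,222,15,0,0,0],[0,96,260,15,0,0,0],[0,108,298,15,0,0,0]]]'; python3 -c "
from rig import bot;o=bot.get_obs();print(o['q'])"
```

```text
clock: 1.43
tool_pos: [0.3441, -0.1968, 0.571]
tool_rot: [-0.0, 0.976, 0.22, -0.0]
contact_force: [0.8, -1.1, -1.3]
gripper_width: -0.0002
grasp_force: 0.0
[-8.02776249e-01 -2.73433499e-02  1.05305364e+00  1.08228448e-04
  2.11631967e+00  3.24758907e-01]
```

```bash
python3 -m handwheel '[[[0,10,38,0,0,0,0],[0,20,76,0,0,0,0],[0,30,114,0,0,0,0],[0,40,152,0,0,0,0],[0,50,190,0,0,0,0],[0,60,228,0,0,0,0],[0,72,266,0,0,0,3],[0,85,302,-10,0,0,6]]]'
```

```text
clock: 2.1
tool_pos: [0.429, 0.1056, 0.5627]
tool_rot: [0.0, 0.962, 0.272, 0.002]
contact_force: [0.1, -0.9, 0.3]
gripper_width: -0.0
grasp_force: 0.0
```

```bash
python3 -m handwheel '[[[0,14,38,-5,0,0,3],[0,28,76,-10,0,0,6],[0,42,112,-25,0,0,9],[0,56,148,-45,0,0,12],[0,70,182,-65,0,0,13],[0,82,215,-85,0,0,13],[0,93,248,-105,0,0,13],[0,103,280,-127,0,0,13]]]'
```

```text
clock: 2.77
tool_pos: [0.5324, 0.3853, 0.4326]
tool_rot: [0.0, 0.926, 0.378, -0.0]
contact_force: [0.8, -0.1, 0.6]
gripper_width: 0.0006
grasp_force: 0.0
```

```bash
python3 -m handwheel '[[[0,2,15,-41,0,0,0],[0,5,28,-82,0,0,0],[0,5,28,-123,0,0,0],[0,5,28,-164,0,0,0],[0,5,28,-205,0,0,0],[0,5,28,-240,0,0,0],[0,5,28,-270,0,0,0],[0,5,28,-280,0,0,0]]]'
python3 - <<'E'
from h import *
s=snap('side'); cv2.imwrite('pics/s1.png',cv2.resize(s['pixels'][60:260,280:480],None,fx=3,fy=3,interpolation=cv2.INTER_CUBIC))
E
```

```text
clock: 3.43
tool_pos: [0.534, 0.4095, 0.1476]
tool_rot: [0.001, 0.926, 0.378, -0.005]
contact_force: [0.1, -0.4, -1.6]
gripper_width: 0.0003
grasp_force: 0.0
```

View pics/s1.png

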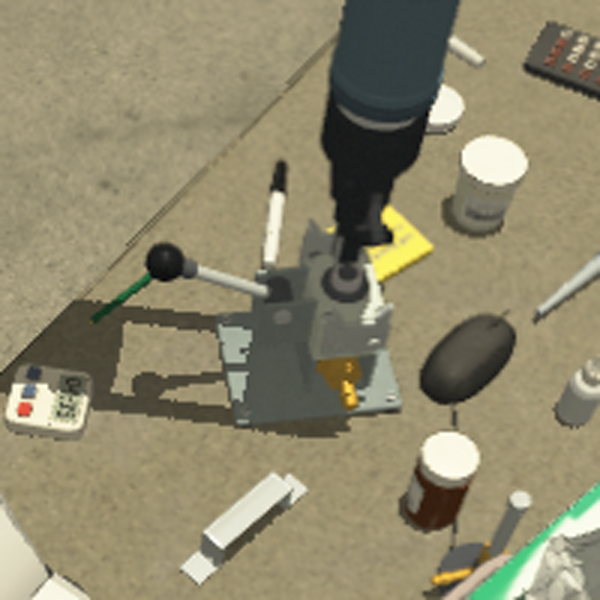

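The closed fingertips are directly over the button at (345,270) in the crop. Pressing now.

```bash
python3 -m handwheel '[[[0,0,2,-5,0,0,0],[0,0,2,-15,0,0,0],[0,0,2,-22,0,0,0],[0,0,2,-26,0,0,0],[0,0,2,-29,0,0,0],[0,0,2,-32,0,0,0],[0,0,2,-34,0,0,0],[0,0,2,-34,0,0,0]]]'
```

```text
clock: 4.15
tool_pos: [0.5374, 0.4134, 0.1208]
tool_rot: [-0.0, 0.926, 0.378, 0.001]
contact_force: [0.1, -0.2, -0.4]
gripper_width: 0.0001
grasp_force: 0.2
```

```bash
python3 -m handwheel '[[[0,0,0,-2,0,0,0],[0,0,0,-3,0,0,0],[0,0,0,-4,0,0,0],[0,0,0,-4,0,0,0]]]';python3 - <<'E'
from h import *
s=snap('side'); cv2.imwrite('pics/s2.png',cv2.resize(s['pixels'][90:220,320:450],None,fx=4.5,fy=4.5,interpolation=cv2.INTER_CUBIC))
E
```

```text
clock: 4.48
tool_pos: [0.5376, 0.4135, 0.118]
tool_rot: [-0.0, 0.926, 0.378, 0.001]
contact_force: [-1.9, -2.0, 8.7]
gripper_width: 0.0
grasp_force: 4.7
```

View pics/s2.png

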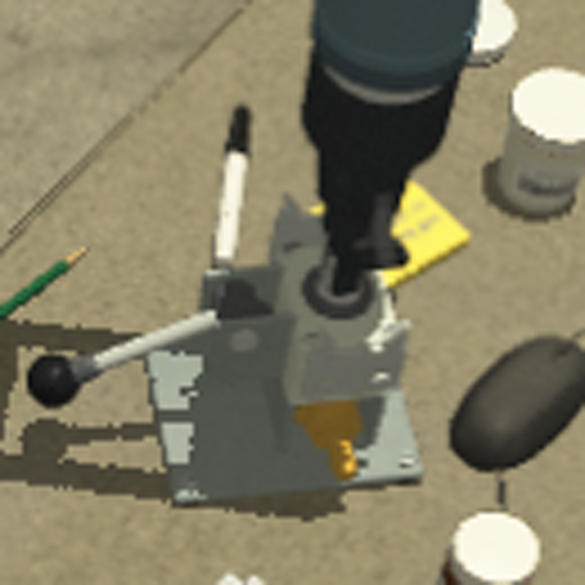

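The lever has dropped to the bottom: the knob is at (52,380) in the crop. Now to the knob.

```bash
python3 -m handwheel '[[[0,0,0,30,0,0,0],[0,0,0,60,0,0,0],[0.6,-26,-26,65,0,0,0],[0.6,-54,-53,65,0,0,0],[0.6,-82,-80,65,0,0,0],[0.6,-105,-103,65,0,0,0],[0.6,-116,-114,55,0,0,0],[0.6,-116,-114,40,0,0,0]]]';python3 - <<'E'
from h import *
s=snap('side');V=cloud(s);t=snap('top');T=cloud(t)
for n,q,w in(('s',s,V),('t',t,T)):
    m=(np.hypot(w[...,0]-.4213,w[...,1]-.2998)<.022)&(w[...,2]>.035)&(w[...,2]<.08)&(q['pixels'].max(-1)<60); print(n,m.sum(),w[m].mean(0),w[m].min(0),w[m].max(0))
E
```

```text
clock: 5.2
tool_pos: [0.4192, 0.2976, 0.1575]
tool_rot: [0.0, 0.926, 0.378, 0.001]
contact_force: [0.6, 1.1, 0.0]
gripper_width: 0.051
grasp_force: 0.0
s 121 [0.42584559 0.29409411 0.0648279 ] [0.40744001 0.28290481 0.04718164] [0.4380855  0.31075758 0.07453979]
t 99 [0.4202136  0.29529104 0.06668194] [0.40624737 0.28581857 0.05576179] [0.43650575 0.30417727 0.07428357]
```

```bash
python3 -m handwheel '[[[0.6,0,-1,-35,0,0,0],[0.6,0,-1,-70,0,0,0],[0.6,0,-1,-100,0,0,0],[0.6,0,-1,-117,0,0,0],[0.6,0,-1,-117,0,0,0],[0.1,0,-1,-117,0,0,0],[0.1,0,-1,-117,0,0,0],[0.1,0,-1,-117,0,0,0]]]' 30; python3 -m handwheel '[[[0.1,0,0,0,0,0,0],[0.1,0,0,0,0,0,0]]]'
```

```text
clock: 5.97
tool_pos: [0.4213, 0.2995, 0.0407]
tool_rot: [-0.001, 0.926, 0.378, 0.0]
contact_force: [-3.6, 2.9, -1.3]
gripper_width: 0.0299
grasp_force: 29.8
clock: 6.13
tool_pos: [0.4213, 0.2994, 0.0408]
tool_rot: [-0.001, 0.926, 0.378, 0.001]
contact_force: [-3.4, 3.5, -1.9]
gripper_width: 0.0301
grasp_force: 29.8
```

```bash
python3 -m handwheel '[[[0.1,-5,-5,19,0,0,0],[0.1,-7,-7,39,0,0,0],[0.1,-7,-7,59,0,0,0],[0.1,-5,-5,78,0,0,0],[0.1,0,0,97,0,0,0],[0.1,5,5,110,0,0,0],[0.1,8,8,116,0,0,0],[0.1,8,8,116,0,0,0]]]'; python3 -m handwheel '[[[0.1,0,0,0,0,0,0],[0.1,0,0,0,0,0,0]]]';python3 - <<'E'
from h import *
s=snap('side'); cv2.imwrite('pics/s3.png',cv2.resize(s['pixels'][80:220,310:450],None,fx=4,fy=4,interpolation=cv2.INTER_CUBIC))
E
```

```text
clock: 6.8
tool_pos: [0.4295, 0.3076, 0.1583]
tool_rot: [-0.001, 0.926, 0.378, 0.002]
contact_force: [-4.5, 1.3, -0.9]
gripper_width: 0.0301
grasp_force: 30.0
clock: 6.97
tool_pos: [0.4285, 0.3065, 0.156]
tool_rot: [-0.0, 0.926, 0.378, -0.0]
contact_force: [-5.2, 2.0, -0.5]
gripper_width: 0.03
grasp_force: 30.0
```

View pics/s3.png

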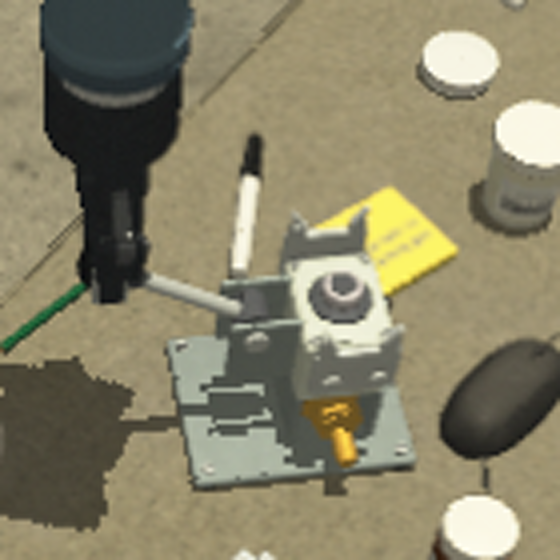

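The lever is raised, with the knob between the pads at (110,285). I'll nudge it to the stop, then ease down to feel whether the latch takes the load.

```bash
python3 -m handwheel '[[[0.1,1,1,2,0,0,0],[0.1,2,2,4,0,0,0],[0.1,2,2,4,0,0,0],[0.1,2,2,4,0,0,0]]]';  python3 -m handwheel '[[[0.1,-1,-1,-4,0,0,0],[0.1,-2,-2,-7,0,0,0],[0.1,-3,-3,-11,0,0,0],[0.1,-3,-3,-11,0,0,0],[0.1,-3,-3,-11,0,0,0]]]'
```

```text
clock: 7.35
tool_pos: [0.4301, 0.3081, 0.1594]
tool_rot: [-0.0, 0.926, 0.378, -0.001]
contact_force: [-5.5, -0.6, -0.2]
gripper_width: 0.0298
grasp_force: 30.1
clock: 7.77
tool_pos: [0.4258, 0.3039, 0.1496]
tool_rot: [0.001, 0.926, 0.378, -0.002]
contact_force: [-13.6, -5.0, 14.6]
gripper_width: 0.0302
grasp_force: 31.1
```

The latch holds against a downward push (14.6 N). Releasing.

```bash
python3 -m handwheel '[[[0.1,1,1,3,0,0,0],[0.1,1,1,3,0,0,0],[0.6,1,1,3,0,0,0],[0.6,1,1,3,0,0,0],[0.6,1,1,3,0,0,0],[0.6,1,1,20,0,0,0],[0.6,1,1,50,0,0,0],[0.6,1,1,90,0,0,0]]]'
python3 - <<'E'
from h import *
for n in('top','side'):
    w=cloud(snap(n)); m=(np.hypot(w[...,0]-.4255,w[...,1]-.304)<.02)&(w[...,2]<.19)&(w[...,2]>.1); print(n,m.sum(),w[m].max(0))
print(bot.get_obs()['q'])
E
```

```text
clock: 8.43
tool_pos: [0.4282, 0.3054, 0.2368]
tool_rot: [0.0, 0.926, 0.378, -0.003]
contact_force: [0.4, 0.6, -0.5]
gripper_width: 0.0511
grasp_force: 0.0
top 174 [0.44278009 0.31688931 0.18496639]
side 150 [0.44295064 0.31937147 0.18256072]
[ 4.07877760e-01  2.07809754e-01  1.56733803e+00 -3.45046034e-04
  1.35302192e+00  1.20361106e+00]
```

Run:
```python
from h import *
import pickle
for n in('top0','side0'):
    w=cloud(pickle.load(open(n+'.pkl','rb')))
    m=(np.hypot(w[...,0]-.577,w[...,1]-.222)<.052)&(w[...,2]>.0285)&(w[...,2]<.04)
    p=w[m].astype(np.float32); print(n,len(p),cv2.minAreaRect(p[:,:2].copy()),p.mean(0))
```

```text
top0 341 ((0.5771143436431885, 0.22432339191436768), (0.08470774441957474, 0.024405281990766525), 80.65812683105469) [0.5769121  0.2233558  0.03443138]
side0 288 ((0.575739324092865, 0.22065716981887817), (0.08638881146907806, 0.02515161782503128), 81.25077819824219) [0.576392   0.2194242  0.03354929]
```

```bash
python3 -m handwheel '[[[0.6,22,-12,0,0,0,6],[0.6,48,-27,0,0,0,12],[0.6,76,-43,0,0,0,19],[0.6,104,-58,0,0,0,26],[0.6,130,-73,0,0,0,33],[0.6,148,-83,-10,0,0,36.6],[0.6,148,-83,-40,0,0,36.6],[0.6,148,-83,-80,0,0,36.6]]]';python3 -m handwheel '[[[0.6,0,0,-40,0,0,0],[0.6,0,0,-80,0,0,0],[0.6,0,0,-105,0,0,0],[0.6,0,0,-105,0,0,0]]]'
python3 - <<'E'
from h import *
s=snap('side'); cv2.imwrite('pics/s4.png',cv2.resize(s['pixels'][150:280,290:440],None,fx=4,fy=4,interpolation=cv2.INTER_CUBIC))
E
```

```text
clock: 9.2
tool_pos: [0.5819, 0.2224, 0.1605]
tool_rot: [0.003, 0.761, 0.649, 0.004]
contact_force: [0.4, 1.4, -0.1]
gripper_width: 0.0513
grasp_force: 0.0
clock: 9.53
tool_pos: [0.5731, 0.222, 0.0467]
tool_rot: [-0.003, 0.76, 0.649, -0.005]
contact_force: [-0.6, -0.1, -1.2]
gripper_width: 0.051
grasp_force: 0.0
```

View pics/s4.png

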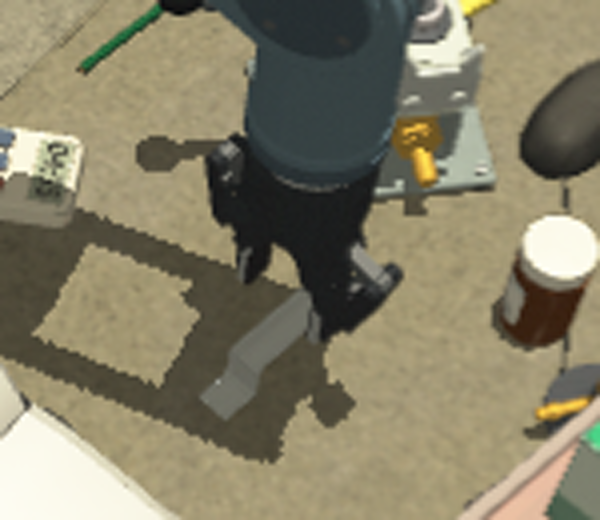

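The fingers straddle the bridge at its middle. Descending and gripping.

```bash
python3 -m handwheel '[[[0.6,0,0,-15,0,0,0],[0.6,0,0,-30,0,0,0],[0.6,0,0,-30,0,0,0],[0.1,0,0,-30,0,0,0],[0.1,0,0,-30,0,0,0],[0.1,0,0,-30,0,0,0],[0.1,0,0,-30,0,0,0],[0.1,0,0,-30,0,0,0]]]' 50
```

```text
clock: 10.25
tool_pos: [0.5787, 0.2236, 0.0258]
tool_rot: [0.001, 0.76, 0.65, 0.002]
contact_force: [-1.5, -0.1, 6.8]
gripper_width: 0.0221
grasp_force: 49.0
```

```bash
python3 -m handwheel '[[[0.4,0,0,0,0,0,0],[0.4,0,0,0,0,0,0],[0.4,0,0,-8,0,0,0],[0.4,0,0,-10,0,0,0],[0.4,0,0,-10,0,0,0],[0.1,0,0,-10,0,0,0],[0.1,0,0,-10,0,0,0],[0.1,0,0,-10,0,0,0]]]' 60;python3 -m handwheel '[[[0.1,0,0,0,0,0,0],[0.1,0,0,0,0,0,0]]]'
```

```text
clock: 10.92
tool_pos: [0.577, 0.2232, 0.013]
tool_rot: [-0.0, 0.76, 0.65, -0.0]
contact_force: [0.7, 1.0, -2.1]
gripper_width: 0.0225
grasp_force: 58.7
clock: 11.08
tool_pos: [0.577, 0.2233, 0.0132]
tool_rot: [-0.0, 0.76, 0.65, -0.0]
contact_force: [-0.8, 0.1, -1.8]
gripper_width: 0.0223
grasp_force: 58.7
```

Gripped at the right height. Lift, turn by 53.5° and carry.

```bash
python3 -m handwheel '[[[0.1,0,0,20,0,0,0],[0.1,0,0,55,0,0,0],[0.1,0,0,90,0,0,5],[0.1,0,0,125,0,0,11],[0.1,0,0,160,0,0,17],[0.1,0,10,190,0,0,23],[0.1,-3,30,205,0,0,29],[0.1,-8,55,205,0,0,35]]]'; python3 -m handwheel '[[[0.1,-5,25,0,0,0,5],[0.1,-10,50,0,0,0,10],[0.1,-16,75,0,0,0,15],[0.1,-22,100,0,0,0,18.5],[0.1,-27,120,0,0,0,18.5],[0.1,-31,135,0,0,0,18.5],[0.1,-31,135,0,0,0,18.5],[0.1,-31,135,0,0,0,18.5]]]'
python3 - <<'E'
from h import *
for n in('top','side'):
    s=snap(n);w=cloud(s)
    m=(np.hypot(w[...,0]-.538,w[...,1]-.413)<.085)&(w[...,2]>.17)&(w[...,2]<.24)
    if n=='side': cv2.imwrite('pics/s5.png',cv2.resize(s['pixels'][60:220,310:490],None,fx=4,fy=3.7,interpolation=cv2.INTER_CUBIC))
E
```

```text
clock: 11.75
tool_pos: [0.572, 0.2782, 0.224]
tool_rot: [0.003, 0.529, 0.849, 0.003]
contact_force: [0.9, 0.7, -1.1]
gripper_width: 0.022
grasp_force: 59.0
clock: 12.42
tool_pos: [0.5377, 0.4137, 0.2179]
tool_rot: [-0.0, 0.386, 0.923, -0.0]
contact_force: [0.6, -0.7, -2.8]
gripper_width: 0.0222
grasp_force: 59.0
```

View pics/s5.png

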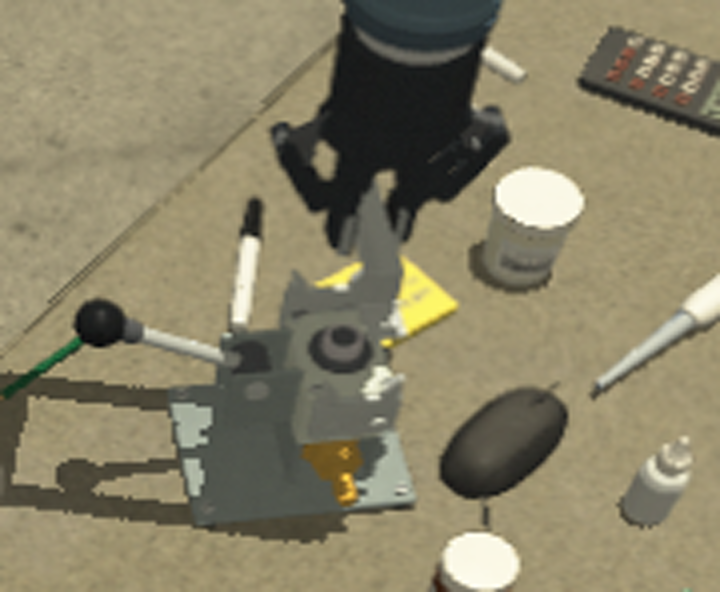

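The guard is held over the button, the near end in front at (380,230), and the lever is still latched with the knob at (100,320). A quick check of tilt and offset from the cloud.

Run:
```python
from h import *
y=np.radians(44.6)
for n in('top','side'):
    s=snap(n);w=cloud(s); d=w[...,:2]-np.array([.5377,.4137])
    lx=d@[np.cos(y),np.sin(y)]; ly=d@[-np.sin(y),np.cos(y)]
    for sg in(1,-1):
        m=(sg*ly>.03)&(sg*ly<.08)&(abs(lx)<.02)&(w[...,2]>.19)&(w[...,2]<.245)
        if m.sum():
            L,Z,X=ly[m]*sg,w[...,2][m],lx[m]; t=L>.05; b=L<.041
            print(n,sg,m.sum(),'end',L.max(),'tab z',np.median(Z[t]),'x',X[t].min(),X[t].max(),'bridge z',np.median(Z[b]) if b.any() else 0)
```

```text
top -1 246 end 0.06932615285155411 tab z 0.21021044480151896 x -0.012101144264076448 0.013141907460009641 bridge z 0.23999099561564735
  return _methods._mean(a, axis=axis, dtype=dtype,
  ret = ret.dtype.type(ret / rcount)
Traceback (most recent call last):
ValueError: zero-size array to reduction operation minimum which has no identity
```

```bash
python3 -m handwheel '[[[0.1,0,0,-20,0,0,0],[0.1,0,0,-40,0,0,0],[0.1,0,0,-55,0,0,0],[0.1,0,0,-62,0,0,0],[0.1,0,0,-67,0,0,0],[0.1,0,0,-70,0,0,0],[0.1,0,0,-70,0,0,0],[0.1,0,0,-70,0,0,0]]]'
```

```text
clock: 13.28
tool_pos: [0.5388, 0.4134, 0.1493]
tool_rot: [0.0, 0.387, 0.922, 0.001]
contact_force: [-0.9, 0.4, -1.2]
gripper_width: 0.022
grasp_force: 59.0
```

Inside the lips with no contact force; 14 mm to go.

```bash
python3 -m handwheel '[[[0.1,0,0,-3,0,0,0],[0.1,0,0,-6,0,0,0],[0.1,0,0,-8,0,0,0],[0.1,0,0,-10,0,0,0],[0.1,0,0,-12,0,0,0],[0.1,0,0,-13,0,0,0],[0.1,0,0,-13,0,0,0],[0.1,0,0,-13,0,0,0]]]'
```

```text
clock: 13.95
tool_pos: [0.5382, 0.4133, 0.1353]
tool_rot: [0.0, 0.386, 0.922, -0.0]
contact_force: [0.6, 0.7, -1.2]
gripper_width: 0.0223
grasp_force: 59.1
```

```bash
python3 -m handwheel '[[[0.1,0,0,-1,0,0,0],[0.1,0,0,-1,0,0,0],[0.1,0,0,-2,0,0,0],[0.1,0,0,-2,0,0,0]]]'
```

```text
clock: 14.28
tool_pos: [0.5385, 0.4135, 0.1347]
tool_rot: [0.0, 0.386, 0.922, 0.001]
contact_force: [-1.8, -1.5, 5.0]
gripper_width: 0.0222
grasp_force: 59.7
```

Contact at seated height. Release gently and back off upward.

```bash
python3 -m handwheel '[[[0.32,0,0,0,0,0,0],[0.45,0,0,0,0,0,0],[0.55,0,0,0,0,0,0],[0.55,0,0,0,0,0,0],[0.55,0,0,10,0,0,0],[0.55,0,0,30,0,0,0],[0.55,0,0,65,0,0,0],[0.55,0,0,105,0,0,0]]]' 20; python3 -m handwheel '[[[0.55,0,-20,40,0,0,0],[0.55,0,-55,75,0,0,0],[0.55,0,-90,100,0,0,0],[0.55,0,-130,110,0,0,0],[0.55,0,-170,110,0,0,0],[0.55,0,-200,110,0,0,0],[0.55,0,-220,110,0,0,0],[0.55,0,-220,110,0,0,0]]]';python3 - <<'E'
from h import *
y=np.radians(44.5); ims=[]
for n in('top','side'):
    s=snap(n);w=cloud(s); d=w[...,:2]-np.array([.538,.4134])
    lx=d@[np.cos(y),np.sin(y)]; ly=d@[-np.sin(y),np.cos(y)]
    for nm,c in(('br',(abs(ly)<.038)&(w[...,2]>.14)),('t+',(ly>.053)&(ly<.07)&(w[...,2]>.11)),('t-',(ly<-.053)&(ly>-.07)&(w[...,2]>.11))):
        m=c&(abs(lx)<.03)&(w[...,2]<.2); 
        if m.sum(): print(n,nm,m.sum(),np.median(w[...,2][m]),lx[m].mean(),ly[m].mean())
    m=(np.hypot(w[...,0]-.4255,w[...,1]-.304)<.02)&(w[...,2]<.2)&(w[...,2]>.1); print('knob',m.sum(),w[m][:,2].max() if m.any() else 0)
    b=(180,300,130,260) if n=='top' else (100,230,320,450)
    ims.append(cv2.resize(s['pixels'][b[0]:b[1],b[2]:b[3]],(390,400),interpolation=cv2.INTER_CUBIC))
cv2.imwrite('pics/f1.png',np.hstack(ims))
E
```

```text
clock: 14.95
tool_pos: [0.537, 0.4126, 0.2375]
tool_rot: [-0.002, 0.387, 0.922, -0.002]
contact_force: [1.3, 0.2, 0.2]
gripper_width: 0.0473
grasp_force: 0.0
clock: 15.62
tool_pos: [0.5384, 0.1891, 0.3498]
tool_rot: [0.001, 0.389, 0.921, -0.0]
contact_force: [0.3, 0.6, 0.1]
gripper_width: 0.0468
grasp_force: 0.0
top br 99 0.15619845305779054 0.0027274241027548133 0.027706847849687972
top t+ 74 0.12618664944760588 0.0002939281489333113 0.06044499496854529
top t- 2 0.12902222204413943 -0.011366195988358637 -0.06689643304507781
knob 195 0.18404563940773525
side br 232 0.15627538396235657 -0.0008845895624311216 -0.0012427967246836005
side t+ 10 0.12598890778894523 -0.00886703711806866 0.0597900609347247
side t- 61 0.12597767617247121 -0.0009217050801533446 -0.06102867903254786
knob 83 0.17838936811430728
```

View pics/f1.png

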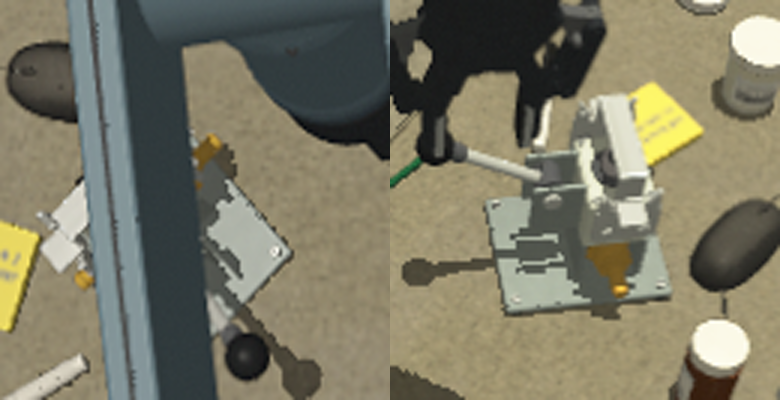

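The bridge top is at 156 mm, and both tab tops are at 126 mm, so the tabs lie on the 122 mm notch floors. The knob is still up and the gripper is clear. Handing in.

```bash
python3 -c "
from rig import bot;print(bot.hand_in())"
```

```text
the job is handed in; nothing more can be done
None
```

I ran the trip test and handed the job in at about 16 s: the button dropped the lever fully, the lever is latched up again, the guard sits flat in both notches over the button, and the arm never went near the bottle or timer.

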